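# Shut the bamboo spoon box and throw its flush lock

## Task

Shut the bamboo teaspoon box: push its sliding lid fully home along the tapered dovetail until it wedges tight, and only then, press a fingertip on the tiny flush brass lock and slide it in its narrow slot all the way across to the locked end, towards the steel keeper plate on the side rail. Use a light hand (never lean hard on the box or knock it), let go, and leave the teapot, the caddy and the cups undisturbed.

Things in the scene. Friction and masses are not known exactly. Their poses are not given: they have to be found in the camera images.
- spoon_box: Bamboo box, 210 mm long (x) x 124 wide (y) x 64 high, on the walnut board; it stands firm and does not move. Origin: centre of its underside, z up. The lid closes towards +x and comes out at the -x end. With the lid home the whole top is level at z = 64 mm, bar the batten. A small steel keeper plate lies in the top of the +y rail beside the lock's place when home.
- slide_lid (a joint): How far the lid stands open, m: 0 = fully home (tail flush with the box's -x end), 0.035 to 0.060 at the start. Lid 200 mm long, 94 wide, 12 thick, top level with the rails, held down by its dovetail. The way tapers: pushing takes about 3 N at 60 mm, 5 N at 40 mm, 9 N in the last millimetres (more if fast), then a firm stop. It stays where it is left.
- batten (a point): Centre of the pale bamboo grip batten across the lid near its tail (at x = -94 mm of the box when home): 12 mm along the box's x, 64 mm along y, standing 16 mm above the lid; the point is half-way up, 8 mm above the lid's top. It rides with the lid; axes as the box's.
- lock_slide (a joint): Position of the brass lock in its slot, m: 0 = unlocked, 0.012 = fully locked (against the slot's end); 0 to 0.002 at the start. It grows towards the box's +y, towards the keeper plate. It moves against about 3 N of friction and stays where it is left. A fingertip pressed on its ribs with 7 to 15 N drags it along; pressed lighter it slips, and the tip may slip a little anyway.
- lock_top (a point): Centre of the ribbed top of the brass lock, a thumb piece 12 mm (box x) x 10 mm (box y), in a slot 13 x 22 mm (y) and 4 mm deep of an aluminium plate flush in the lid, 39 mm from the batten's centre on the +x side. It fills the slot's width, and there is no room behind it; its ribs stand 1 mm proud of plate and lid. Rides with the lock and lid; axes as the box's.
- teapot_mid (a point): Clear glass teapot, 120 mm in diameter, 122 mm high, spout 96 mm and handle 88 mm out; the point is on its axis 50 mm above its foot. Leave it.
- caddy_mid (a point): Aluminium tea caddy, 76 mm in diameter, 114 mm high with its bamboo knob; the point is on its axis 47 mm above its foot. Leave it.
- cup_pink_mid (a point): Pink ceramic cup, 70 mm in diameter, 60 mm high; the point is on its axis half-way up. Leave it.
- cup_mint_mid (a point): Mint-green ceramic cup, 70 mm in diameter, 60 mm high; the point is on its axis half-way up. Leave it.
Mind the look-alikes: they are no part of the job. Of the things shaped like the part that bears caddy_mid, the aluminium one is meant.

How it is judged:
On the way, in this order (a step that is already met when the one before it is completed fails the run):
1. the lid is fully home (within 2 mm) with the lock not yet thrown (value of joint slide_lid below 0.002 m and value of joint lock_slide below 0.006 m), for 0.2 s.
2. the lock is slid across to its locked end (within 1.5 mm) with the lid home (value of joint lock_slide above 0.0105 m and value of joint slide_lid below 0.002 m), for 0.2 s.
At the end, for the whole second after the job is handed in: The lid is within 2 mm of fully home, the lock is within 1.5 mm of its locked end, and the teapot, caddy and cups stand upright where they were (within 15 mm) (all of step 2 and angle between each of teapot_mid, caddy_mid, cup_pink_mid, cup_mint_mid's own z axis and vertical below 0.1 rad); the robot touches nothing.
It fails at once if a bystander (teapot, caddy, cup) is shifted by more than 15 mm or tipped (distance of any of teapot_mid, caddy_mid, cup_pink_mid, cup_mint_mid from where it was at the start of the episode above 0.015 m or angle between any of teapot_mid, caddy_mid, cup_pink_mid, cup_mint_mid's own z axis and vertical above 0.3 rad).
It fails at once if the box, its lid or its lock is struck or pressed with more than 40 N (contact force between any of the fingers, the arm and spoon_box above 40 N).
It also fails if it takes over 48 s, if anything falls off the work surface, if the arm or the gripper's body presses on something with over 40 N, if the wrist force passes 120 N, or if a joint passes its speed limit or range.

## Robot

A 7-joint arm with a two-finger parallel gripper is mounted at the origin on the work surface. World frame = base frame: x ahead of the robot, y to its left, z up, the work surface at z = 0. Lengths are in m, angles in rad, forces in N, time in s.
With the tool pointing down it reaches from about 0.425 to 0.825 m from the base axis. Payload 3.6 kg.
Tool frame: the origin (TCP) lies where the fingers leave the gripper's body, on its centre line; the fingertips stand 73 mm ahead of it and the grasp point (between the pads) lies 54 mm ahead of it; z points along the fingers, y is the line along which they close (so a half turn about z gives the same grasp; the last joint's range is limited). The gripper opens to 85 mm and grips with 20 to 120 N. Pads are 22 mm wide; open, the fingers measure 114 mm over their backs; the gripper's body (76 mm by 85 mm) begins 54 mm behind the grasp point. The pads swing forward as they close: fully open they stand 13 mm farther back than shut.
Start: joints at [-1.151, 0.615, -0.013, 1.423, 0.008, 1.103, -0.04], TCP at [0.28, 0.586, 0.304] pointing down, gripper open.
Joint ranges: [-3.12, 3.12], [-0.3, 2.06], [-1.34, 1.32], [0.26, 2.42], [-1.36, 4.5], [0.01, 1.98], [-2.84, 2.84]. Speed limits (rad/s): [2.79, 2.79, 3.14, 3.14, 3.14, 3.14, 3.14].

## Interface

Orientations are given as a unit quaternion [x, y, z, w].
In Python, from station import arm, snapshot, camera_info, ticket gives the robot as it stands. Calls block until the motion is done:
- arm.movep(position, orientation): joint-space move of the TCP to a pose.
- arm.line_to(position, velocity=0.15, ori=None): straight line of the TCP; ori=None keeps the orientation; velocity is the mean speed in m/s.
- arm.move_j(angles): joint-space move.
- arm.move_gripper(opening, effort=None): opening from 0.0 (shut) to 1.0 (fully open); effort is the grip in N (None keeps the last); returns when the fingers have stopped.
- arm.pause(seconds).
- arm.ik(position, orientation): joint angles nearest the present ones, or None.
- snapshot(name): name is "scene" or "top"; returns the picture (384x512x3 uint8, blue, green, red); there is no depth.
- camera_info(name): a dict with "fx", "fy", "cx", "cy" (pixels), "R" (3x3) and "t" (3): a world point X has camera coordinates R X + t. Camera axes: x right, y down, z forward; pixel columns grow to the right and rows downward; lengths in m; the calibration is good to about 2 mm. A picture is of the moment at which its call begins. camera_info takes no time and is no camera call.
A pose or a line that the arm cannot do raises arm.MotionError and nothing moves.
- ticket.finish_job(): hands the job in; it is judged then, once.
Readings, each from a call of its own:
- arm.read_time(): time.
- arm.read_joint_positions(): joint angles.
- arm.read_dq(): joint speeds.
- arm.read_effort(): joint torques, N m.
- arm.read_tool_pos(): TCP position.
- arm.read_eef_rot(): TCP orientation.
- arm.read_ft_force(): force on the tool from outside, world axes, zero at the start.
- arm.read_wrist_torque(): the same for the moment, N m.
- arm.read_opening(): opening from 0.0 (shut) to 1.0 (fully open).
- arm.read_finger_force(): force on a finger pad.
Only numpy, scipy, OpenCV 4.12 (cv2) and the standard library are available. Lean on these libraries where they do the work, as an engineer would, in place of code of your own. Each camera call takes 0.05 s, during which the arm holds its last target. There are 200 camera calls.

## Working session

There is one attempt and no reset: what is moved stays moved. The work goes in short steps, each a Python script; the robot and the scene stay as the last script left them, time stands still between calls to the robot, and variables do not carry over. Pictures are saved under pics/ and viewed, at most 10 in all, crops included, and the job is handed in when it is done.

```bash
ls; mkdir -p pics
python3 - <<'E'
from station import arm,snapshot,camera_info
import cv2
for n in("scene","top"):
    cv2.imwrite(f"pics/{n}0.png",snapshot(n)); print(n,camera_info(n))
print(arm.read_time(),arm.read_tool_pos(),arm.read_eef_rot(),arm.read_ft_force())
E
```

```text
pics
scene {'fx': 418.85490655080275, 'fy': 418.85490655080275, 'cx': 253.97242238195855, 'cy': 195.06950310510032, 'R': array([[ 0.73623475,  0.6767173 , -0.0034768 ],
       [ 0.36451075, -0.40088777, -0.8404885 ],
       [-0.57016691,  0.61752951, -0.54181823]]), 't': array([-0.36589146, -0.16282558,  1.62032834])}
top {'fx': 468.43651785746533, 'fy': 468.43651785746533, 'cx': 248.0923952497259, 'cy': 191.3114803669315, 'R': array([[-0.01399323, -0.99988576, -0.00571499],
       [-0.97704928,  0.01488817, -0.21249247],
       [ 0.21255328,  0.00261037, -0.97714599]]), 't': array([-0.06458323,  0.56383732,  1.11371721])}
0.1 [0.28002651 0.58600679 0.3028137 ] [ 2.21029071e-01  9.75266483e-01 -1.17109722e-03 -2.56224873e-04] [ 0.06360486 -0.78427233  0.5468168 ]
```

View pics/scene0.png

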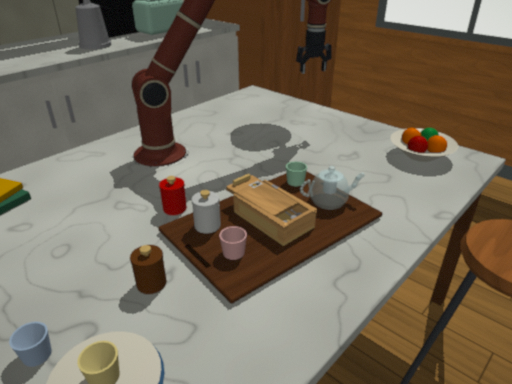

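View pics/top0.png

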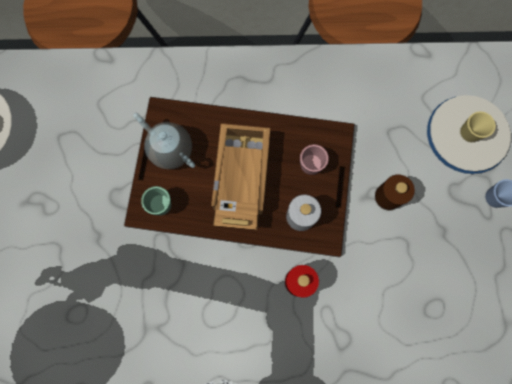

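The top view shows the box at about (242,175), with the batten at its lower end (237,223) and the lock plate at (229,206). The box opens towards the robot. Near neighbours are the teapot (168,147), mint cup (155,201), pink cup (314,159) and aluminium caddy (303,212). The look-alikes are the red canister (302,281), the brown canister (398,190), and the yellow (480,126) and blue (505,193) cups.

Next is a close crop to check the choice.

Run:
```python
import cv2,numpy as np
a=cv2.imread("pics/top0.png")[115:240,200:285]; b=cv2.imread("pics/scene0.png")[165:250,215:325]
a=cv2.resize(a,None,fx=4.6,fy=4.6,interpolation=cv2.INTER_CUBIC); b=cv2.resize(b,None,fx=3.6,fy=3.6,interpolation=cv2.INTER_CUBIC)
o=np.zeros((575,800,3),np.uint8); o[:a.shape[0],:a.shape[1]]=a[:575]; o[:b.shape[0],395:395+b.shape[1]]=b; cv2.imwrite("pics/crop1.png",o)
print(a.shape,b.shape)
```

```text
(575, 391, 3) (306, 396, 3)
```

View pics/crop1.png

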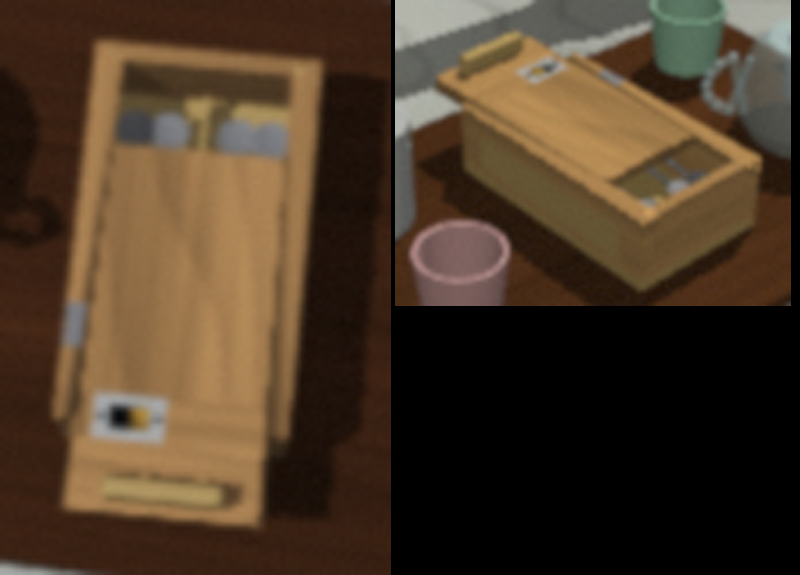

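The crop confirms the choice. The lid stands open, and the brass lock (crop 142,417 → top px 230.9,205.7) sits at the -y end, with the empty black slot towards the steel keeper on the +y rail. Next I measure the positions.

```bash
cat > h.py <<'E'
import numpy as np,cv2
from station import arm,snapshot,camera_info
def ray(n,p):
    c=camera_info(n); d=c["R"].T@np.array([(p[0]-c["cx"])/c["fx"],(p[1]-c["cy"])/c["fy"],1]); return -c["R"].T@c["t"],d/np.linalg.norm(d)
def plane(n,p,z):
    o,d=ray(n,p); return o+d*(z-o[2])/d[2]
def tri(p,q):
    (o,d),(u,e)=ray("top",p),ray("scene",q)
    s=np.linalg.lstsq(np.c_[d,-e],u-o,rcond=None)[0]; a,b=o+d*s[0],u+e*s[1]; return (a+b)/2,np.linalg.norm(a-b)
def tc(p): return (200+(p[0]+.5)/4.6-.5,115+(p[1]+.5)/4.6-.5)
def sc(p): return (215+(p[0]-395+.5)/3.6-.5,165+(p[1]+.5)/3.6-.5)
E
python3 - <<'E'
from h import *
np.set_printoptions(precision=4,suppress=True)
P={"c++":((95,41),(760,158)),"c+-":((322,61),(647,218)),"keeper":((74,325),(611,78)),"plate":((129,418),(542,71)),"gold":((142,417),(546,69)),"batten":((163,490),(490,48))}
for k,(a,b) in P.items(): print(k,tri(tc(a),sc(b)))
# sub-pixel masks
img=cv2.imread("pics/top0.png"); hsv=cv2.cvtColor(img,cv2.COLOR_BGR2HSV)
w=hsv[200:214,216:240]; print(w[...,1]); print(w[...,2]); print(w[...,0])
w=hsv[216:228,218:256]; print(w[...,0])
E
```

```text
c++ (array([ 0.7346, -0.005 ,  0.0833]), np.float64(0.0008309690366908626))
c+- (array([ 0.721 , -0.1284,  0.0872]), np.float64(0.0030396333462945927))
keeper (array([0.5745, 0.0069, 0.0832]), np.float64(0.00053211469084249))
plate (array([ 0.5236, -0.0222,  0.0823]), np.float64(0.0005383897766796773))
gold (array([ 0.5262, -0.0262,  0.0863]), np.float64(0.00889987205506413))
batten (array([ 0.4822, -0.0409,  0.0965]), np.float64(0.0006051028197966853))
[[134 136 128 121  91  59  51  55  56  61  65  71  76  81  86  94 103 106
  112 118 124 129 130 131]
 [132 135 130 114  67  24  11   8   8   8  11  16  21  28  33  41  47  54
   58  72 100 125 134 131]
 [134 136 132 110  56   9   6   5   5   5   4   0   5  13  16  16  10   8
    8  27  67 114 128 132]
 [133 132 128 105  52   6   5   6  11  10  13   6  41  61  61  51  24   5
    3  20  66 114 129 130]
 [135 134 128 102  53   7   9   9  12  17   9  74 134 146 142 121  68  13
    0  25  80 120 130 129]
 [132 133 126 103  57   8   8  12  10  17  36 134 180 175 167 140  78  14
    4  40  90 124 131 130]
 [134 132 126  94  44   3   7   9   
[... 4331 characters left out ...]
18 19 20 20 19 20 19 20 20 20 20 20 20 20 20 20 20 20 20 20
  20 20 21 20 20 20 18 17 16 15 16 16 16 16]
 [16 16 16 16 17 17 17 18 18 19 18 19 19 19 19 20 19 20 20 20 20 20 20 20
  19 20 20 20 20 20 18 16 16 16 16 16 16 16]
 [16 16 16 16 16 16 16 16 17 17 16 16 17 17 18 17 17 17 18 18 18 19 19 19
  19 20 19 19 19 19 18 16 16 16 16 16 16 16]
 [16 16 16 16 16 16 16 16 16 16 16 16 16 17 16 16 16 16 16 17 16 17 17 17
  17 18 18 18 18 17 16 16 16 16 16 16 16 16]
 [14 14 14 15 15 15 15 15 15 16 16 15 15 16 16 15 16 16 16 16 16 16 16 16
  16 16 16 17 16 16 16 16 16 16 16 16 16 16]
 [11 11 12 11 12 11 12 12 13 14 14 14 14 15 14 14 15 15 15 16 15 15 16 16
  16 16 16 16 16 16 16 16 16 16 16 16 16 16]]
```

Run:
```python
from h import *
np.set_printoptions(precision=4,suppress=True)
z=.0835
Q={k:plane("top",tc(p),z)[:2] for k,p in {"c++":(95,41),"c+-":(322,61),"c-+":(55,416),"c--":(284,450),"l-+":(63,508),"l--":(262,525),"keeper":(74,325),"plate":(129,418),"lock":(141,417)}.items()}
Q["batten"]=plane("top",tc((163,488)),z+.014)[:2]
yv=Q["c++"]-Q["c+-"]; xv=Q["c++"]-Q["c-+"]; lv=Q["l-+"]-Q["l--"]
for v in(yv,xv,lv): print(np.linalg.norm(v),np.degrees(np.arctan2(v[1],v[0])))
yaw=np.radians(-6.3); X=np.array([np.cos(yaw),np.sin(yaw)]);Y=np.array([-X[1],X[0]])
C=(Q["c++"]+Q["c+-"])/2-.105*X; print("C",C)
for k,q in Q.items(): print(k,q,"box:",(q-C)@X,(q-C)@Y)
# arm feasibility (tool x along box x-ish, down)
from scipy.spatial.transform import Rotation as R
print("rot",R.from_quat(arm.read_eef_rot()).as_matrix())
```

```text
0.12560129950065912 83.76642492752754
0.2110931460178905 -5.852193738565714
0.10500618526910514 84.24081729195086
C [ 0.6237 -0.0556]
c++ [ 0.7349 -0.0047] box: 0.10492719310725271 0.06280060754658301
c+- [ 0.7212 -0.1296] box: 0.1050728068927475 -0.06280060754658297
c-+ [0.5249 0.0168] box: -0.10615950562391102 0.06115078497752842
c-- [ 0.5048 -0.1044] box: -0.11284835033401687 -0.0614751723587582
l-+ [0.4756 0.0124] box: -0.1546583937709133 0.051434243721732845
l-- [ 0.4651 -0.092 ] box: -0.15366725065417694 -0.05356726379169184
keeper [0.5743 0.0067] box: -0.055933850693999476 0.05658180492427781
plate [ 0.5232 -0.0225] box: -0.10351003519616922 0.021925792406310082
lock [ 0.5236 -0.0289] box: -0.10237003189837646 0.015642144102616013
batten [ 0.4833 -0.0407] box: -0.14118196386414708 -0.0005253518212765153
rot [[-0.9023  0.4311 -0.001 ]
 [ 0.4311  0.9023 -0.0022]
 [-0.     -0.0024 -1.    ]]
```

```bash
cat >> h.py <<'E'
from scipy.spatial.transform import Rotation as Rot
yaw=np.radians(-6.1); X=np.array([np.cos(yaw),np.sin(yaw)]);Y=np.array([-X[1],X[0]]); C=np.array([.6237,-.0556]); ZT=.0835
Q=Rot.from_matrix(np.c_[np.r_[-X,0],np.r_[Y,0],[0,0,-1]]).as_quat()
def W(bx,by,tip): return np.r_[C+bx*X+by*Y,tip+.073]   # box coords of the tip, tip height -> TCP
def box():
    p=arm.read_tool_pos(); d=p[:2]-C; return np.array([d@X,d@Y,p[2]-.073])
def F():
    f=arm.read_ft_force(); return np.array([f[:2]@X,f[:2]@Y,f[2]])
np.set_printoptions(precision=4,suppress=True)
E
python3 - <<'E'
from h import *
print([arm.ik(W(*b),Q) for b in [(-.180,0,.18),(-.180,0,.0905),(-.05,.016,.0835),(-.1,0,.09)]])
arm.move_gripper(0.0); print(arm.read_time())
arm.movep(W(-.180,0,.18),Q); print(arm.read_time(),box(),F())
arm.line_to(W(-.180,0,.0895),.1); arm.pause(.2); print(arm.read_time(),box(),F(),arm.read_opening())
t=arm.read_time(); arm.line_to(W(-.178,0,.0895),.02); print(arm.read_time()-t,box(),F())
for n in("scene","top"): cv2.imwrite(f"pics/{n}1.png",snapshot(n))
a=cv2.imread("pics/scene1.png")[130:260,170:340]
cv2.imwrite("pics/s1c.png",cv2.resize(a,None,fx=4,fy=4,interpolation=cv2.INTER_CUBIC))
E
```

```text
[array([-0.0284,  0.376 ,  0.0828,  2.0533, -0.0464,  0.714 ,  1.548 ]), array([ 0.0706,  0.5325, -0.0539,  2.1445,  0.0609,  0.466 ,  1.4341]), array([ 0.063 ,  0.6825, -0.0655,  1.7938,  0.0667,  0.6675,  1.424 ]), array([ 0.0835,  0.6158, -0.0596,  1.9315,  0.0613,  0.5959,  1.4484])]
0.8667
3.175 [-0.1796  0.0009  0.1801] [ 0.4462  0.1222 -0.4097]
4.4333 [-0.1797  0.      0.09  ] [-0.0435 -0.3959  0.0825] -0.0009433975741324612
0.25 [-0.1777  0.      0.0896] [ 0.1415  0.7631 -0.6066]
```

View pics/s1c.png

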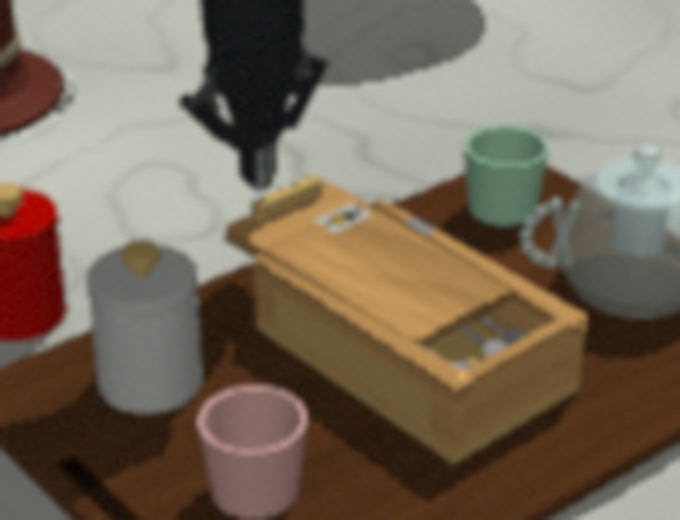

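The closed fingers stand clear behind the batten (crop 258,185) and slightly off its face. Now I push the lid, watching the force.

Run:
```python
from h import *
x=-.178; t0=arm.read_time()
while x<-.095:
    s=.006 if x<-.130 else .0025 if x<-.118 else .001
    x+=s; arm.line_to(W(x,0,.0895),.025 if s>.002 else .015)
    f=F(); b=box(); print(round(arm.read_time()-t0,2),round(x,4),b,f)
    if -f[0]>13.5: break
arm.pause(.15); print(box(),F(),arm.read_time())
cv2.imwrite("pics/top2.png",snapshot("top")); cv2.imwrite("pics/scene2.png",snapshot("scene"))
```

```text
0.39 -0.172 [-0.1718 -0.      0.0895] [ 0.0714 -0.4033  0.1497]
0.78 -0.166 [-0.1658 -0.      0.0895] [ 0.5011 -0.4776 -0.4559]
1.18 -0.16 [-0.1598 -0.      0.0895] [-0.4495  0.5156 -0.6096]
1.57 -0.154 [-0.1552 -0.0001  0.0892] [-4.2124 -0.383   2.2677]
1.96 -0.148 [-0.1486 -0.0001  0.0892] [-5.5041  0.0068  0.205 ]
2.35 -0.142 [-0.1426 -0.0001  0.0892] [-5.6154 -0.8313  1.2192]
2.74 -0.136 [-0.1368 -0.0001  0.0892] [-5.5253 -0.1712  1.5896]
3.13 -0.13 [-0.1311 -0.0002  0.0892] [-5.9918 -0.2058  2.359 ]
3.38 -0.1275 [-0.1288 -0.0002  0.0892] [-5.4158 -0.9628  2.7949]
3.63 -0.125 [-0.1264 -0.0002  0.0893] [-6.2023 -0.6892  3.1006]
3.88 -0.1225 [-0.1241 -0.0002  0.0892] [-7.3546 -0.7756  3.2669]
4.13 -0.12 [-0.1217 -0.0002  0.0893] [-6.6343  0.1852  3.3973]
4.38 -0.1175 [-0.1193 -0.0002  0.0892] [-7.0876  0.4879  4.161 ]
4.63 -0.1165 [-0.1186 -0.0002  0.0892] [-8.5058 -0.8355  4.7857]
4.88 -0.1155 [-0.1177 -0.0002  0.0892] [-8.6826 -0.0616  4.7103]
5.13 -0.1145 [-0.1168 -0.0002  0.0892] [-9.0318 -0.988   4.9293]
5.38 -0.1135 [-0.1158 -0.0003  0.0893] [-8.917  -1.2901  4.0605]
5.63 -0.1125 [-0.1148 -0.0002  0.0893] [-8.3035 -0.2813  5.1561]
5.88 -0.1115 [-0.1139 -0.0003  0.0892] [-7.8553 -0.1439  5.6618]
6.13 -0.1105 [-0.113  -0.0003  0.0892] [-8.2091 -1.0049  4.5823]
6.38 -0.1095 [-0.112  -0.0003  0.0892] [-8.1919 -0.4761  5.3085]
6.63 -0.1085 [-0.1115 -0.0003  0.0893] [-9.4821 -0.7295  5.9559]
6.88 -0.1075 [-0.1113 -0.0003  0.0892] [-11.4673  -0.0009   8.1686]
7.13 -0.1065 [-0.1112 -0.0003  0.0892] [-13.5788  -0.371    9.4092]
[-0.1112 -0.0003  0.0892] [-12.2957   0.5808   9.5757] 12.0667
```

The lid hit its firm stop at tip x = -0.1112, which matches the batten face at -0.100 plus the 11 mm finger half-width. I back off and check.

Run:
```python
from h import *
b=box(); arm.line_to(W(-.128,0,.0905),.05); arm.line_to(W(-.150,0,.125),.1)
a,s=snapshot("top"),snapshot("scene"); print(arm.read_time(),F())
a=cv2.resize(a[115:240,200:285],None,fx=4.6,fy=4.6,interpolation=cv2.INTER_CUBIC); s=cv2.resize(s[165:250,215:325],None,fx=3.6,fy=3.6,interpolation=cv2.INTER_CUBIC)
o=np.zeros((575,800,3),np.uint8); o[:,:391]=a; o[:306,395:791]=s; cv2.imwrite("pics/crop3.png",o)
```

```text
13.4083 [0.6228 0.6435 0.1622]
```

View pics/crop3.png

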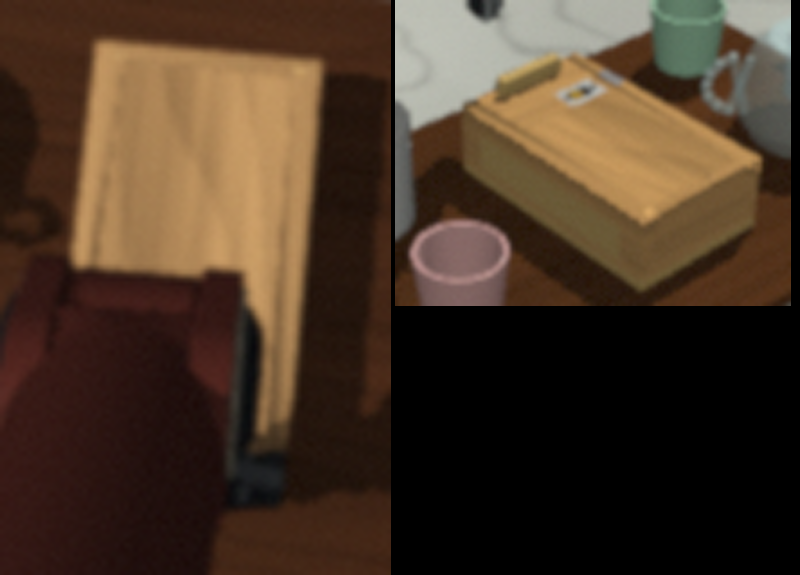

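The lid is home: its tail is flush, no opening is left at the +x end, and the plate (scene crop 582,93) lies beside the keeper. The lock is still at its -y end. Next I press and drag it.

Run:
```python
from h import *
p=plane("scene",sc((582,93)),ZT)[:2]-C; print("plate box",p@X,p@Y)
bx,by=-.055,.0158
arm.line_to(W(bx,by,.125),.12); arm.line_to(W(bx,by,.093),.08); arm.pause(.15)
f0=np.mean([F() for _ in range(5)],0); print(arm.read_time(),f0,box())
z=.093
while z>.072:
    z-=.001 if F()[2]-f0[2]<2 else .0005
    arm.line_to(W(bx,by,z),.01); f=F()-f0; print(round(z,4),box(),f)
    if f[2]>9.5: break
print(arm.read_time())
```

```text
plate box -0.05394547026321933 0.02306419005548796
15.0583 [0.1318 0.8708 0.6321] [-0.0546  0.0158  0.0936]
0.092 [-0.055   0.0158  0.0922] [-0.243  -0.6094 -0.3853]
0.091 [-0.0551  0.0158  0.0909] [ 0.3534 -0.7267  0.7621]
0.09 [-0.0551  0.0158  0.0899] [-0.4345 -0.4207 -1.2586]
0.089 [-0.0551  0.0158  0.0889] [ 0.9729 -2.15   -0.8905]
0.088 [-0.055   0.0158  0.0879] [-0.4384 -0.1194 -0.9599]
0.087 [-0.055   0.0158  0.0869] [-0.6029 -0.862  -0.9103]
0.086 [-0.0549  0.0158  0.0867] [-0.9128 -1.4627  5.4275]
0.0855 [-0.0549  0.0158  0.0867] [-2.9701 -1.7361  6.7876]
0.085 [-0.0549  0.0158  0.0866] [-2.5665 -0.6025  9.6999]
17.3083
```

Run:
```python
from h import *
f0=np.array([.13,.2,0.2]); z=.0848; bx,by=-.055,.0158; n=0
while by<.0158+.019 and n<26:
    n+=1; by+=.001; f=F()-f0
    z+=np.clip((f[2]-11)*.00015,-.0004,.0004)
    arm.line_to(W(bx,by,z),.012); f=F()-f0; print(round(by,4),round(z,4),box(),f)
    if f[2]>20 or -f[1]>12: break
print(arm.read_time())
```

```text
0.0168 0.0847 [-0.0549  0.0159  0.0866] [-3.7981 -1.5638 12.5312]
0.0178 0.0849 [-0.0549  0.0163  0.0866] [-3.2734 -2.7633 10.6026]
0.0188 0.0848 [-0.0549  0.0171  0.0866] [-3.3223 -3.1777 11.4748]
0.0198 0.0849 [-0.0549  0.018   0.0866] [-3.2266 -3.8326 11.7953]
0.0208 0.085 [-0.0549  0.0189  0.0866] [-2.6846 -2.3124  9.5147]
0.0218 0.0848 [-0.0549  0.0199  0.0866] [-3.6537 -3.5958 12.0079]
0.0228 0.085 [-0.0549  0.0209  0.0866] [-3.5241 -3.3518 11.353 ]
0.0238 0.085 [-0.0549  0.0219  0.0866] [-3.3113 -2.5638  9.8264]
0.0248 0.0848 [-0.0549  0.023   0.0866] [-3.9704 -2.8424 11.0271]
0.0258 0.0848 [-0.0549  0.0239  0.0866] [-4.0962 -3.7514 11.0905]
0.0268 0.0849 [-0.0549  0.0249  0.0866] [-3.8568 -2.9509 11.3717]
0.0278 0.0849 [-0.0549  0.026   0.0866] [-2.6022 -2.0065 11.4335]
0.0288 0.085 [-0.0548  0.0269  0.0866] [-2.808  -2.9658 10.4365]
0.0298 0.0849 [-0.0549  0.0278  0.0866] [-2.9992 -2.6513 10.615 ]
0.0308 0.0848 [-0.0549  0.0279  0.0866] [-3.5547 -4.2032 10.9204]
0.0318 0.0848 [-0.0549  0.028   0.0866] [-2.7446 -5.6208 10.8061]
0.0328 0.0848 [-0.0549  0.0282  0.0866] [-3.6607 -6.8314 11.9329]
0.0338 0.0849 [-0.0547  0.0288  0.0866] [-3.2083 -7.8414 10.3412]
0.0348 0.0848 [-0.0547  0.0289  0.0866] [-3.2862 -8.7033 11.5003]
22.0583
```

The lock travelled 12 mm, and then the side force rose against the slot's end. I lift straight off and look.

Run:
```python
from h import *
p=arm.read_tool_pos(); arm.line_to([*W(-.055,.0318,0)[:2],p[2]+.03],.05); arm.line_to(W(-.055,.0318,.22),.15)
arm.line_to(W(-.180,0,.22),.15); arm.pause(.2); print(arm.read_time(),F())
a,s=snapshot("top"),snapshot("scene")
a=cv2.resize(a[90:250,130:340],None,fx=1.85,fy=1.85,interpolation=cv2.INTER_CUBIC); s=cv2.resize(s[165:250,215:325],None,fx=3.6,fy=3.6,interpolation=cv2.INTER_CUBIC)
o=np.zeros((575,800,3),np.uint8); o[:a.shape[0],:a.shape[1]]=a; o[:306,395:791]=s; cv2.imwrite("pics/crop4.png",o)
```

```text
24.9 [ 0.627   0.1689 -0.1184]
```

View pics/crop4.png

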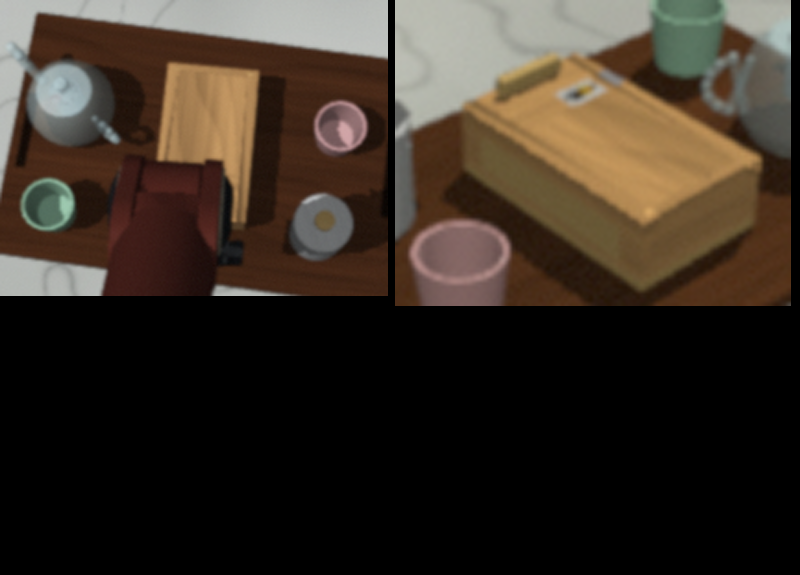

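The lid is still home, nothing else has moved, and the gold now appears towards the keeper (about 586,90). I confirm the shift numerically between the two crops.

Run:
```python
from h import *
for n in("crop3","crop4"):
    i=cv2.imread(f"pics/{n}.png")[78:108,560:606]; h=cv2.cvtColor(i,cv2.COLOR_BGR2HSV)
    for nm,m in(("gold",(h[...,0]>17)&(h[...,0]<32)&(h[...,1]>110)),("dark",h[...,2]<75)):
        y,x=np.nonzero(m); c=(x.mean()+560,y.mean()+78); p=plane("scene",sc(c),ZT)[:2]-C; print(n,nm,m.sum(),c,p@X,p@Y)
```

```text
crop3 gold 55 (np.float64(576.6), np.float64(94.27272727272728)) -0.05544021851548296 0.01844700516685902
crop3 dark 0 (np.float64(nan), np.float64(nan)) nan nan
crop4 gold 71 (np.float64(584.3239436619718), np.float64(90.33802816901408)) -0.055687926280978205 0.027268058507349747
crop4 dark 0 (np.float64(nan), np.float64(nan)) nan nan<stdin>:5: RuntimeWarning: Mean of empty slice.
  ret = ret.dtype.type(ret / rcount)
```

The gold is now at the +y end. The tip stalled at exactly 12 mm of travel while the side force kept rising, which confirms the end stop. I hand the job in.

```bash
python3 -c "
from station import ticket
print(ticket.finish_job())"
```

```text
the job is handed in; nothing more can be done
None
```

The lid is pushed fully home and the lock slid 12 mm to its locked end with about 11 N of press; the teapot, caddy and cups look undisturbed, and the job was handed in with the clock at about 25 s (no verdict was returned).

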